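Clear the drip stand and draw its index plunger

ROBOT

A 6-joint arm with a two-finger parallel gripper is mounted at the origin on a cart in front of the work surface, level with it; the furniture and walls round the work are solid. World frame = base frame: x ahead of the robot, y to its left, z up, the work surface at z = 0. Lengths are in m, angles in rad, forces in N, time in s.
With the tool pointing down it reaches from about 0.375 to 0.9 m from the base axis. Payload 3.1 kg.
Tool frame: the origin (TCP) lies at the centre of the arm's flange, where the gripper is bolted on; the fingertips stand 182 mm ahead of it and the grasp point (between the pads) lies 164 mm ahead of it; z points along the fingers, y is the line along which they close (so a half turn about z gives the same grasp; the last joint's range is limited). The gripper opens to 87 mm and grips with 3 to 60 N. Pads are 19 mm wide; open, the fingers measure 117 mm over their backs; the gripper's body (75 mm by 190 mm) begins 51 mm behind the grasp point.
Start: joints at [-1.524, 0.527, 1.433, -0, 1.181, -0.178], TCP at [0.14, -0.609, 0.405] pointing down, gripper open.
Joint ranges: [-3.08, 3.08], [-0.75, 2.2], [0.22, 2.44], [-1.43, 4.57], [0, 2.65], [-2.85, 2.85]. Speed limits (rad/s): [2.79, 2.79, 3.14, 3.14, 3.14, 3.14].

INTERFACE

Orientations are given as a unit quaternion [w, x, y, z].
In Python, from plant import sense, camera, camera_model, close_job, recognise, masks_of gives the robot as it stands.
- The arm moves only by the shell command python3 -m jog 'ROWS' [OPENING] [FORCE]. ROWS is JSON, one flat list of numbers, 4 for each row, row after row: the shift along the tool's x, y, z in mm, then the turn about the tool's z in rad. A call has exactly 10 rows; each row shifts and turns the commanded pose from where the row before left it, along the tool's axes as they then stand; what a row does not reach is not made up. A row lasts 1/8 s, in which the tool goes at most 62.5 mm and 10.7 degrees, less where a joint would pass 70% of its speed; a pose out of reach is approached as far as the arm can. A call is refused whole if a number of a shift passes 62.5 or a number of a turn 0.188, either way. A call with a gripper value outside its range is refused whole. OPENING is the closure, from -1 (fully open) to 1 (shut), set as the call begins (- or left out, the last holds). The fingers move at their own pace and stop on an object; FORCE is the grip in N (left out, the last holds). Time passes only in rows, so rows that do not move let the fingers close, or fill a call up. It gives the time, the measured TCP pose, the force, the opening and the grip force at its end, in the units of the state.
- sense(): the state, without advancing time (a new reading comes with each control period).
- camera(name): name is "scene" or "top" or "wrist"; returns the picture (400x640x3 uint8, red, green, blue); there is no depth.
- camera_model(name): a dict with "K" (3x3 intrinsics, pixels), "D" ([k1, k2, p1, p2, k3] as OpenCV has them; the pictures are not rectified), "R" (3x3) and "t" (3): a world point X has camera coordinates R X + t; the wrist camera has in their place "mount" (4x4, takes a point from camera to tool coordinates, whose origin is the TCP and whose axes are the flange's). Camera axes: x right, y down, z forward; pixel columns grow to the right and rows downward; lengths in m; the calibration is good to about 2 mm. A picture is of the moment at which its call begins: read the wrist's pose just before it. camera_model takes no time and is no camera call.
- close_job(): hands the job in; it is judged then, once.
Trained networks look in the newest picture that a camera, given by its name, has taken for a name from the list of things; names that differ only in an ending like _2 or _b are one class to them, and where a whole thing is asked for, a point or a joint stands for the part that bears it (a point fixed in the world has none). Each returns a list of dicts, best first, with "conf" (0 to 1); they miss things now and then, are a little off and sometimes report something else, mostly with a low value. They report only what shows in the picture. A call takes as long as a camera call. They do not tell look-alikes from the thing itself.
- recognise(query, camera): "extent" ([left, top, right, bottom] in pixels, round what is visible of it).
- masks_of(query, camera): "pixels" (400x640 bool, what is visible of it) and "extent" ([left, top, right, bottom] in pixels, round what is visible of it).
The state is a dict: "t": time; "joint_positions": joint angles; "joint_velocities": joint speeds; "joint_torque": joint torques, N m; "eef_pos": TCP position; "ee_rot": TCP orientation; "ft_force": force on the tool from outside, world axes, zero at the start; "wrist_torque": the same for the moment, N m; "finger_gap": finger opening in m; "grasp_force": force on a finger pad.
Only numpy, scipy, OpenCV 4.12 (cv2) and the standard library are available. Lean on these libraries where they do the work, as an engineer would, in place of code of your own. Each camera call takes 0.05 s, during which the arm holds its last target. There are 200 camera calls.

TASK

The washed bracket has drained: lift the wire basket it lies in up and off the hook of the folding drip stand, stand it upright in the shallow metal drip tray and let go of it. Then draw the sprung index plunger on top of the stand fully up by its black knob, so that the pin leaves the index disc and the empty arm swings down by itself, and finish while still holding the knob fully up. Do not release the arm while the basket hangs on it, keep the bracket in the basket, and leave the can, the cup and the bottle near by where they stand.

Things in the scene. Friction and masses are not known exactly. Their poses are not given: they have to be found in the camera images.
- drip_stand: folding drip stand bolted to the bench: grey base plate 136 x 116 mm, 12 mm thick, and behind the spindle (+x side) a column 260 mm high with a bracket (36 mm wide, top at z = 278 mm) reaching forward over the index disc. Origin: on the bench under the spindle, z up; the swing arm reaches to its -y side at 190 mm height in the plane x = -29 mm; the plunger's upright axis stands at x = -11 mm, y = 0. It is fixed.
- swing_arm (a joint): angle of the swing arm (rad): 0 = level, locked by the plunger (it reads up to 0.04 under the basket's weight); unlocked it falls in about 2 s under its own weight to 1.45 = hanging down, turning about the level spindle (along the stand's x) 190 mm above the bench. Round steel bar of 14 mm diameter, reaching 163 mm from the spindle, with a hook (shallow dip) near its upturned end; on the spindle an index disc of 120 mm diameter.
- hook (a point): centre of the bar at the lowest point of the hook, where the basket hangs: about 180 mm above the bench while the arm is level, 130 mm from the spindle. The bar turns up from 18 mm further out and ends 26 mm further out, the centre of its end 22 mm higher than this point (bar radius 7 mm).
- plunger (a joint): travel of the index plunger (m): 0 = pin (10 mm diameter) 13 mm deep in its seat in the disc's rim, 0.018 = fully up, at its stop. It moves straight up; its spring takes about 6 N at the start and 11.5 N at the stop and pushes it back down when let go.
- knob (a point): centre of the plunger's round black knob, where it is gripped: 29 mm across its flared top, 25 mm at the waist here, 26 mm high, 308 mm above the bench with the plunger in; it rises with the plunger. Under it is a steel guide 21 mm across, up to 18 mm below this point, and the bracket's top 30 mm below this point.
- basket: square wire parts basket, 80 x 80 mm, 46 mm deep, about 0.24 kg empty; origin at the centre of its underside, z up. A vee-shaped wire bail (7 mm wire) rises from the middles of its +x and -x sides to a point 145 mm above the underside, and hangs on the bar, which passes through it along y; above that point stands a flat steel grip. It hangs with its underside about 60 mm above the bench, its x and y along the stand's.
- basket_grip (a point): middle of the basket's flat upright grip: 24 mm along the basket's x, 9 mm along y, from 145 to 205 mm above the underside (this point at 180 mm)
- bail_top (a point): the point of the basket's bail, 145 mm above the underside; as it hangs, 27 mm above the centre of the bar
- washed_bracket: black cast fork bracket, 33 x 55 x 57 mm (x, y, z), about 0.26 kg, standing loose in the middle of the basket; origin at the centre of its underside
- drip_tray: shallow open metal tray, 140 mm along its x, 170 mm along its y, walls 22 mm high and 2.5 mm thick; origin at the centre of its underside on the bench, inner floor 2.5 mm above it; fixed
- penetrant_can: aerosol can, 54 mm across and 150 mm high, standing near by, behind the basket; to be left alone
- cup: plastic measuring cup, 66 mm across and 76 mm high, standing near by, to the left of the stand; to be left alone
- sealer: small square bottle with a pointed cap, 44 mm wide and 154 mm high, standing near by, to the left of the stand; to be left alone
Not all that is in view belongs to the job. What is shaped like the basket but blue is not meant.

How it is judged:
By the outcome, as a careful person would: the job done as asked, in the order asked, and still so for the second after the job is handed in, while the arm keeps its last pose, push and grip.
It also fails if it takes over 61 s, if anything falls off the work surface, if the arm or the gripper's body presses on something with over 40 N, if the wrist force passes 120 N, or if a joint passes its speed limit or range.

## Working session

There is one attempt and no reset: what is moved stays moved. The work goes in short steps, Python scripts to look and compute and a shell command to move; the robot and the scene stay as the last step left them, time stands still between calls to the robot, and variables do not carry over. Pictures are saved under pics/ and viewed, at most 10 in all, crops included, and the job is handed in when it is done.

```bash
mkdir -p pics; ls
python3 - <<'E'
from plant import *
import cv2,numpy as np
s=sense();print({k:np.round(v,3).tolist() for k,v in s.items()})
for c in("scene","top"):
    m=camera_model(c);print(c,np.round(m["R"],3).tolist(),np.round(m["t"],3).tolist(),np.round(m["K"],1).tolist())
    cv2.imwrite(f"pics/{c}0.png",camera(c)[:,:,::-1])
    for q in("drip_stand","knob","basket","basket_grip","drip_tray","swing_arm","washed_bracket","penetrant_can","cup","sealer"):
        print(q,[(np.round(d["extent"]).tolist(),round(float(d["conf"]),2)) for d in recognise(q,c)[:3]])
print(camera_model("wrist"))
E
```

```text
pics
{'t': 0.0, 'joint_positions': [-1.523, 0.528, 1.434, 0.0, 1.181, -0.178], 'joint_velocities': [-0.0, 0.001, -0.003, -0.0, 0.001, -0.002], 'joint_torque': [-0.003, -44.005, -17.659, 0.063, 0.058, -0.0], 'eef_pos': [0.14, -0.609, 0.404], 'ee_rot': [-0.001, 0.994, 0.113, 0.0], 'ft_force': [-0.101, 0.437, -0.028], 'wrist_torque': [0.002, -0.005, 0.011], 'grasp_force': 0.0, 'finger_gap': 0.087}
scene [[-0.83, -0.557, 0.02], [-0.264, 0.36, -0.895], [0.492, -0.748, -0.446]] [0.452, 0.397, 1.236] [[427.7, 0.0, 320.2], [0.0, 427.7, 197.4], [0.0, 0.0, 1.0]]
drip_stand [([280.0, 187.0, 342.0, 282.0], 0.59)]
knob []
basket [([385.0, 171.0, 404.0, 218.0], 0.52)]
basket_grip [([320.0, 193.0, 352.0, 252.0], 0.93), ([387.0, 169.0, 407.0, 219.0], 0.67)]
drip_tray [([344.0, 216.0, 395.0, 238.0], 0.67), ([306.0, 185.0, 317.0, 198.0], 0.17)]
swing_arm []
washed_bracket [([329.0, 227.0, 343.0, 246.0], 0.69)]
penetrant_can [([321.0, 193.0, 350.0, 251.0], 0.64), ([292.0, 203.0, 293.0, 218.0], 0.55)]
cup [([219.0, 280.0, 240.0, 316.0], 0.95), ([282.0, 187.0, 341.0, 284.0], 0.56)]
sealer [([260.0, 253.0
[... 671 characters left out ...]
.0, 179.0], 0.55)]
cup [([205.0, 182.0, 225.0, 202.0], 0.58), ([282.0, 204.0, 288.0, 215.0], 0.41)]
sealer []
{'K': array([[276.66118346,   0.        , 321.21666422],
       [  0.        , 276.66118346, 203.41422607],
       [  0.        ,   0.        ,   1.        ]]), 'D': array([-0.04942674,  0.        ,  0.        ,  0.        ,  0.        ]), 'mount': array([[ 3.45481349e-04, -9.62344256e-01, -2.71833428e-01,
         7.32595800e-02],
       [ 9.99999909e-01,  4.01041865e-04, -1.48837537e-04,
        -1.37559693e-03],
       [ 2.52249534e-04, -2.71833352e-01,  9.62344307e-01,
         1.94862777e-02],
       [ 0.00000000e+00,  0.00000000e+00,  0.00000000e+00,
         1.00000000e+00]])}
```

Run:
```python
import cv2,numpy as np
a=cv2.imread("pics/scene0.png")[150:330,200:440];b=cv2.imread("pics/top0.png")[140:270,190:460]
a=cv2.resize(a,(800,600),interpolation=3);b=cv2.resize(b,(800,385),interpolation=3)
cv2.imwrite("pics/a.png",a);cv2.imwrite("pics/b.png",b)
```

```text
(no output)
```

View pics/a.png

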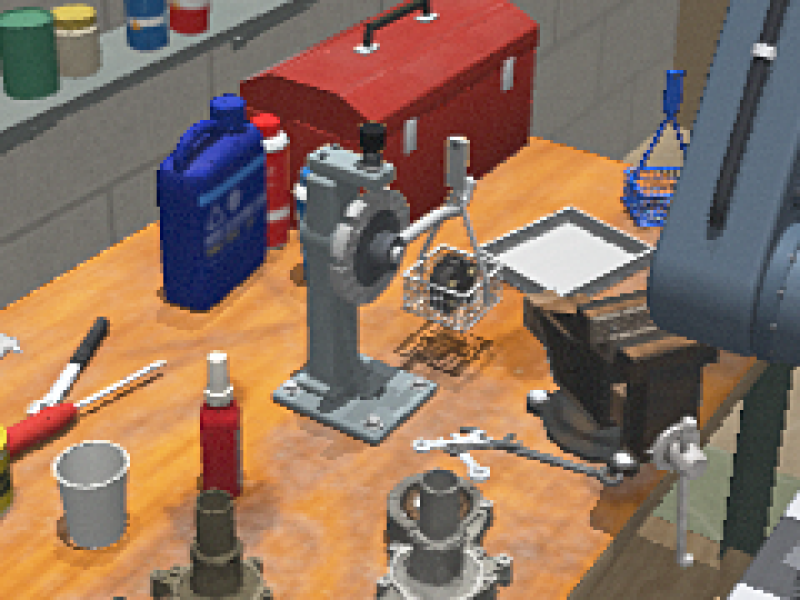

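View pics/b.png

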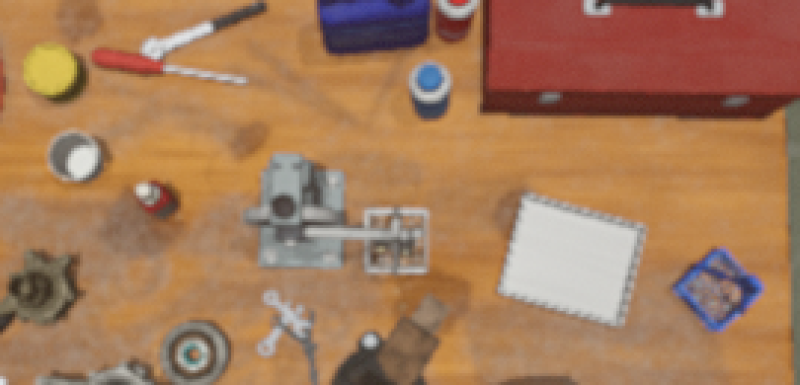

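The scene view shows the black knob at about (312,191), the basket's grip at (337,199) and the tray at right. The blue look-alike stands beyond the tray. In the top view the knob is at (286,210), the grip near (327,218) and the tray corners round (384,227).

```bash
cat > h.py <<'E'
from plant import *
import cv2,numpy as np
from scipy.spatial.transform import Rotation as Ro
def pose(c,s=None):
    m=camera_model(c)
    if c!="wrist": return m,np.array(m["R"]),np.array(m["t"])
    s=s or sense();q=s["ee_rot"];T=np.eye(4);T[:3,:3]=Ro.from_quat([q[1],q[2],q[3],q[0]]).as_matrix();T[:3,3]=s["eef_pos"]
    W=np.linalg.inv(T@m["mount"]);return m,W[:3,:3],W[:3,3]
def ray(P,px):
    m,R,t=P;u=cv2.undistortPoints(np.float64([[px]]),np.float64(m["K"]),np.float64(m["D"]))[0,0]
    d=R.T@[u[0],u[1],1];return -R.T@t,d/np.linalg.norm(d)
def tri(*obs):
    A=0;b=0
    for P,px in obs:
        o,d=ray(P,px);M=np.eye(3)-np.outer(d,d);A=A+M;b=b+M@o
    X=np.linalg.solve(A,b);return X,[round(1e3*np.linalg.norm(np.cross(X-ray(P,p)[0],ray(P,p)[1])),1) for P,p in obs]
def atz(P,px,z):
    o,d=ray(P,px);return o+d*(z-o[2])/d[2]
def proj(P,X):
    m,R,t=P;return cv2.projectPoints(np.float64([X]).reshape(-1,1,3),cv2.Rodrigues(R)[0],t,np.float64(m["K"]),np.float64(m["D"]))[0].reshape(-1,2)
E
python3 - <<'E'
from h import *
S=pose("scene");T=pose("top")
print("knob",tri((S,(311.6,191.1)),(T,(286.2,209.9))))
print("grip",tri((S,(337.4,198.9)),(T,(326.7,217.6))))
for p in [(525,193),(645,225),(622,326),(500,292)]: print("tray",atz(T,(190+p[0]/2.963,140+p[1]/2.963),.022).round(3))
for p in [(430,80),(75,155),(150,190)]: print("can/cup/sealer",atz(T,(190+p[0]/2.963,140+p[1]/2.963),.14).round(3))
for p in [(425,310),(365,340)]: print("vise",atz(T,(190+p[0]/2.963,140+p[1]/2.963),.12).round(3))
for p in [(345,170),(345,265),(262,265)]: print("base",atz(T,(190+p[0]/2.963,140+p[1]/2.963),.012).round(3))
E
```

```text
knob (array([0.56863718, 0.02321679, 0.30796094]), [np.float64(0.5), np.float64(0.5)])
grip (array([ 0.55348506, -0.11486371,  0.22859998]), [np.float64(1.0), np.float64(1.0)])
tray [ 0.627 -0.282  0.022]
tray [ 0.586 -0.447  0.022]
tray [ 0.448 -0.414  0.022]
tray [ 0.491 -0.249  0.022]
can/cup/sealer [ 0.757 -0.146  0.14 ]
can/cup/sealer [0.65 0.31 0.14]
can/cup/sealer [0.607 0.211 0.14 ]
vise [ 0.461 -0.144  0.12 ]
vise [ 0.421 -0.068  0.12 ]
base [ 0.656 -0.033  0.012]
base [ 0.524 -0.036  0.012]
base [0.522 0.078 0.012]
```

```bash
python3 -m jog '[0,0,-48,0.113, 0,0,-48,0.113, 43,-43,0,0, 43,-43,0,0, 43,-43,0,0, 43,-43,0,0, 43,-43,0,0, 43,-43,0,0, 43,-43,0,0, 43,-43,0,0]' -1 40
python3 - <<'E'
from h import *
s=sense();P=pose("wrist",s);im=camera("wrist");cv2.imwrite("pics/w1.png",im[:,:,::-1]);np.savez("w1.npz",R=P[1],t=P[2])
for q in("knob","basket_grip","drip_tray"):print(q,[(np.round(d["extent"]).tolist(),round(float(d["conf"]),2)) for d in recognise(q,"wrist")[:3]])
print(proj(P,[[.568,.023,.308],[.553,-.115,.245]]))
E
```

```text
t: 2.35
eef_pos: [0.4852, -0.2636, 0.501]
ee_rot: [0.0, 1.0, -0.0, 0.0]
ft_force: [0.7, -1.1, 0.3]
finger_gap: 0.0869
grasp_force: 0.0
knob []
basket_grip [([446.0, 130.0, 587.0, 202.0], 0.94), ([113.0, 96.0, 242.0, 167.0], 0.68)]
drip_tray [([311.0, 78.0, 438.0, 195.0], 0.59)]
[[-85.04637773 122.96585085]
 [147.15901903 133.59656236]]
```

View pics/w1.png

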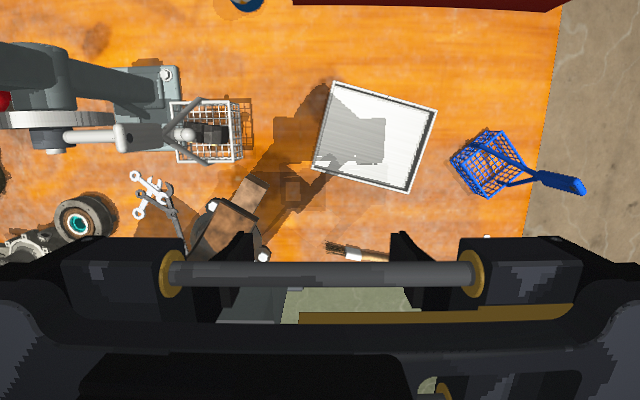

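The wrist view shows the grip's top end near (121,136), the tray corners at (333,81), (437,110), (411,193), (312,164), and the blue basket at right, clear of the tray.

```bash
python3 -m jog '[3,-30,0,0, 3,-30,0,0, 3,-30,0,0, 3,-30,0,0, 3,-28,0,0, 0,0,0,0, 0,0,0,0, 0,0,0,0, 0,0,0,0, 0,0,0,0]'
python3 - <<'E'
from h import *
m=camera_model("wrist");d=np.load("w1.npz");P1=(m,d["R"],d["t"])
c=[atz(P1,p,.022) for p in [(333,81),(437,110),(411,193),(312,164)]];print(np.round(c,3),np.mean(c,0).round(4))
s=sense();P=pose("wrist",s);im=camera("wrist");cv2.imwrite("pics/w2.png",im[:,:,::-1]);np.savez("w2.npz",R=P[1],t=P[2])
for q in("knob","basket_grip","swing_arm"):print(q,[(np.round(d["extent"]).tolist(),round(float(d["conf"]),2)) for d in recognise(q,"wrist")[:3]])
print(proj(P,[[.568,.023,.308],[.553,-.115,.265]]))
E
```

```text
t: 3.8
eef_pos: [0.499, -0.1177, 0.5007]
ee_rot: [0.0, 1.0, -0.0, -0.0]
ft_force: [-0.7, 0.4, 0.1]
finger_gap: 0.0869
grasp_force: 0.0
[[ 0.626 -0.281  0.022]
 [ 0.584 -0.448  0.022]
 [ 0.447 -0.417  0.022]
 [ 0.497 -0.247  0.022]] [ 0.5382 -0.3482  0.022 ]
knob [([57.0, 109.0, 120.0, 162.0], 0.65), ([31.0, 88.0, 104.0, 117.0], 0.54)]
basket_grip [([525.0, 140.0, 640.0, 208.0], 0.7), ([284.0, 110.0, 342.0, 177.0], 0.62)]
swing_arm [([160.0, 120.0, 339.0, 166.0], 0.66)]
[[ 99.69192286 134.90226251]
 [319.1576859  150.95599259]]
```

View pics/w2.png

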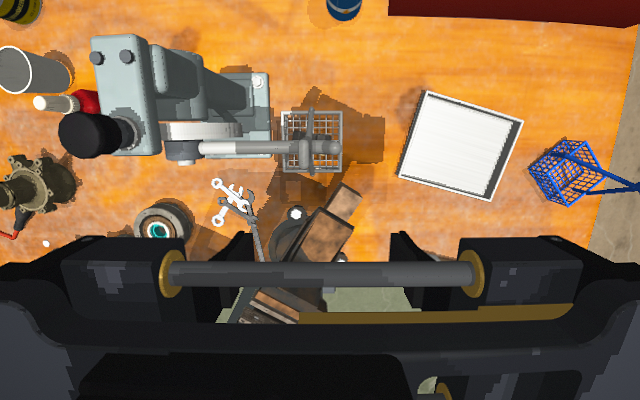

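The grip is seen end-on near (308,150), the knob at (85,134), and the stand is square to the world axes.

Run:
```python
import cv2,numpy as np
a=cv2.imread("pics/w2.png")
cv2.imwrite("pics/c.png",np.hstack([cv2.resize(a[95:185,50:140],(400,400),interpolation=2),cv2.resize(a[95:185,270:360],(400,400),interpolation=2)]))
```

```text
(no output)
```

View pics/c.png

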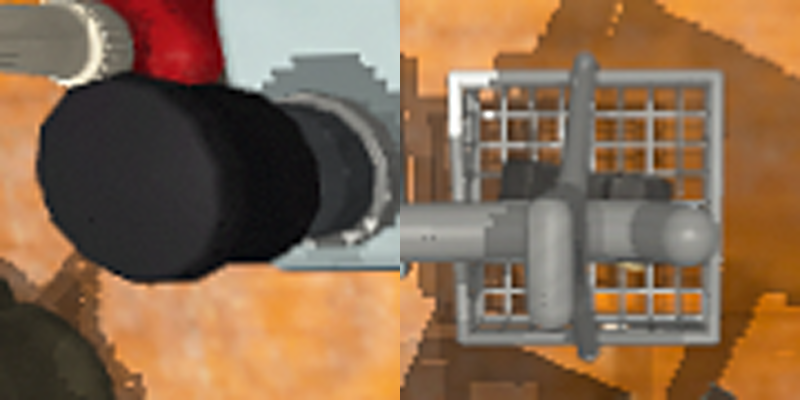

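The grip's top end centres at (303,153.5), and the knob's top face at (79,135).

Run:
```python
from h import *
m=camera_model("wrist");P1,P2=[(m,d["R"],d["t"]) for d in (np.load("w1.npz"),np.load("w2.npz"))]
print(tri((P1,(121,136)),(P2,(303.3,153.5))), atz(P2,(303.3,153.5),.265))
print(tri((pose("scene"),(311.6,188)),(P2,(78.8,135))),atz(P2,(78.8,135),.321))
```

```text
(array([ 0.55125281, -0.10250519,  0.26062802]), [np.float64(0.6), np.float64(0.6)]) [ 0.55106593 -0.10272059  0.265     ]
(array([0.56808662, 0.0259293 , 0.32036496]), [np.float64(0.5), np.float64(0.5)]) [0.56855458 0.02573792 0.321     ]
```

```bash
python3 -m jog '[26,-7.5,0,0, 26,-7,0,0, 0,0,0,0, 0,0,25,0, 0,0,25,0, 0,0,25,0, 0,0,19,0, 0,0,0,0, 0,0,0,0, 0,0,0,0]' -1 40
python3 -m jog '[0,0,0,0, 0,0,0,0, 0,0,0,0, 0,0,0,0, 0,0,0,0, 0,0,0,0, 0,0,0,0, 0,0,0,0, 0,0,0,0, 0,0,0,0]' 1 40
```

```text
t: 5.25
eef_pos: [0.5512, -0.1028, 0.4079]
ee_rot: [0.0, 1.0, -0.0, 0.001]
ft_force: [-0.3, -0.2, 0.4]
finger_gap: 0.0873
grasp_force: 0.0
t: 6.5
eef_pos: [0.5511, -0.1031, 0.4068]
ee_rot: [0.001, 1.0, -0.0, 0.0]
ft_force: [0.4, -2.4, 0.5]
finger_gap: 0.0087
grasp_force: 40.0
```

Gripped: the gap is 8.7 mm, which matches the 9 mm grip. Now lift 38 mm.

```bash
python3 -m jog '[0,0,-5,0, 0,0,-5,0, 0,0,-6,0, 0,0,-6,0, 0,0,-6,0, 0,0,-6,0, 0,0,-4,0, 0,0,0,0, 0,0,0,0, 0,0,0,0]'
python3 - <<'E'
from h import *
s=sense();im=camera("scene");w=camera("wrist")
cv2.imwrite("pics/d.png",np.hstack([cv2.resize(im[170:270,270:400],(450,346),interpolation=2),cv2.resize(w[60:240,220:402],(350,346),interpolation=2)])[:,:,::-1])
E
```

```text
t: 7.75
eef_pos: [0.551, -0.1027, 0.4444]
ee_rot: [-0.0, 1.0, -0.0, -0.0]
ft_force: [-0.0, 0.4, -5.2]
finger_gap: 0.0086
grasp_force: 40.0
```

View pics/d.png

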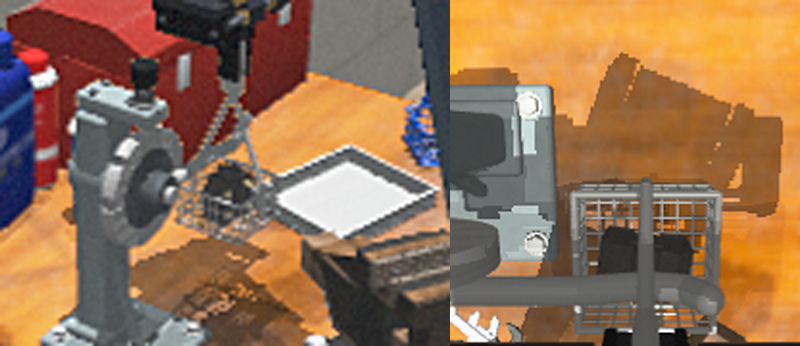

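Wrist force gives about 0.53 kg, so the bracket is in. The basket hangs clear below the bar at its raised height. Carry it out past the hook end.

```bash
python3 -m jog '[0,10,0,0, 0,15,0,0, 0,20,0,0, 0,25,0,0, 0,30,0,0, 0,30,0,0, 0,30,0,0, 0,25,0,0, 0,15,0,0, 0,10,0,0]'
python3 -m jog '[0,10,0,0.06, 0,15,0,0.06, -5,10,0,0.06, -5,0,0,0.06, 0,0,15,0, 0,0,20,0, 0,0,20,0, 0,0,15,0, 0,0,0,0, 0,0,0,0]'
```

```text
t: 9.1
eef_pos: [0.5509, -0.3136, 0.4445]
ee_rot: [-0.0, 1.0, -0.0, -0.0]
ft_force: [0.1, -0.2, -5.7]
finger_gap: 0.0087
grasp_force: 40.0
t: 10.35
eef_pos: [0.5394, -0.3462, 0.3752]
ee_rot: [0.0, 0.993, -0.12, 0.001]
ft_force: [0.8, -0.8, -5.0]
finger_gap: 0.0088
grasp_force: 40.0
```

```bash
python3 -m jog '[0,0,5,0, 0,0,5,0, 0,0,5,0, 0,0,3,0, 0,0,2,0, 0,0,1,0, 0,0,1,0, 0,0,0,0, 0,0,0,0, 0,0,0,0]'
```

```text
t: 11.6
eef_pos: [0.539, -0.3461, 0.3528]
ee_rot: [0.0, 0.993, -0.12, 0.0]
ft_force: [-0.4, 0.7, -5.1]
finger_gap: 0.0088
grasp_force: 40.0
```

```bash
python3 -m jog '[0,0,1,0, 0,0,1,0, 0,0,0.5,0, 0,0,0.5,0, 0,0,0.5,0, 0,0,0.5,0, 0,0,0,0, 0,0,0,0, 0,0,0,0, 0,0,0,0]'
```

```text
t: 12.85
eef_pos: [0.5391, -0.3462, 0.3495]
ee_rot: [0.0, 0.993, -0.12, 0.0]
ft_force: [-1.3, 0.6, 4.7]
finger_gap: 0.0087
grasp_force: 40.0
```

The wrist force has turned to +4.7 N, so the basket stands on the tray. Release it and go up.

```bash
python3 -m jog '[0,0,-0.5,0, 0,0,0,0, 0,0,0,0, 0,0,0,0, 0,0,0,0, 0,0,0,0, 0,0,0,0, 0,0,0,0, 0,0,0,0, 0,0,0,0]' -1
python3 -m jog '[0,0,-10,0, 0,0,-20,0, 0,0,-30,0, 0,0,-40,0, 0,0,-40,0, 0,0,-20,0, 0,0,0,-0.08, 0,0,0,-0.08, 0,0,0,-0.08, 0,0,0,0]'
python3 - <<'E'
from h import *
im=camera("scene");w=camera("wrist");P=pose("wrist")
cv2.imwrite("pics/e.png",np.hstack([cv2.resize(im[170:270,270:400],(450,346),interpolation=2),cv2.resize(w[60:240,220:402],(350,346),interpolation=2)])[:,:,::-1])
E
```

```text
t: 14.1
eef_pos: [0.539, -0.3461, 0.3493]
ee_rot: [0.0, 0.993, -0.12, -0.0]
ft_force: [-0.7, 1.2, -0.5]
finger_gap: 0.0866
grasp_force: 0.0
t: 15.35
eef_pos: [0.5389, -0.346, 0.51]
ee_rot: [0.0, 1.0, -0.001, 0.0]
ft_force: [-0.1, -0.3, 0.2]
finger_gap: 0.087
grasp_force: 0.0
```

View pics/e.png

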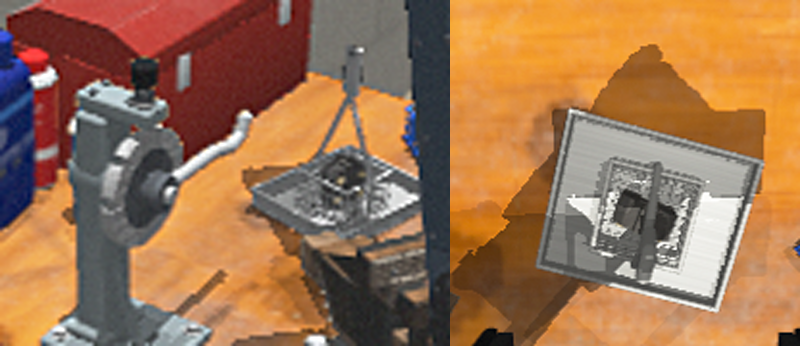

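The basket stands upright inside the tray, with the bracket in it, and the arm is still level. Now over the knob.

```bash
python3 -m jog '[0,-30,-10,0, 0,-50,-10,0, 0,-50,-10,0, 0,-55,0,0, 0,-55,0,0, 0,-50,0,0, 0,-45,0,0, 0,-37,0,0, 0,0,0,0, 0,0,0,0]'
python3 - <<'E'
from h import *
P=pose("wrist");w=camera("wrist");np.savez("w3.npz",R=P[1],t=P[2])
print([(d["extent"],d["conf"]) for d in recognise("knob","wrist")]);print(proj(P,[[.5683,.0258,.321],[.5683,.0258,.308]]))
cv2.imwrite("pics/f.png",cv2.resize(w[60:260,200:440],(720,600),interpolation=2)[:,:,::-1])
E
```

```text
t: 16.7
eef_pos: [0.5386, 0.0265, 0.5398]
ee_rot: [0.0, 1.0, 0.0, 0.0]
ft_force: [0.6, -0.3, 0.4]
finger_gap: 0.0871
grasp_force: 0.0
[([304.3, 165.1, 341.3, 207.4], 0.75), ([273.8, 94.3, 461.2, 204.8], 0.37)]
[[323.52816153 186.56232257]
 [323.39272329 183.02549656]]
```

View pics/f.png

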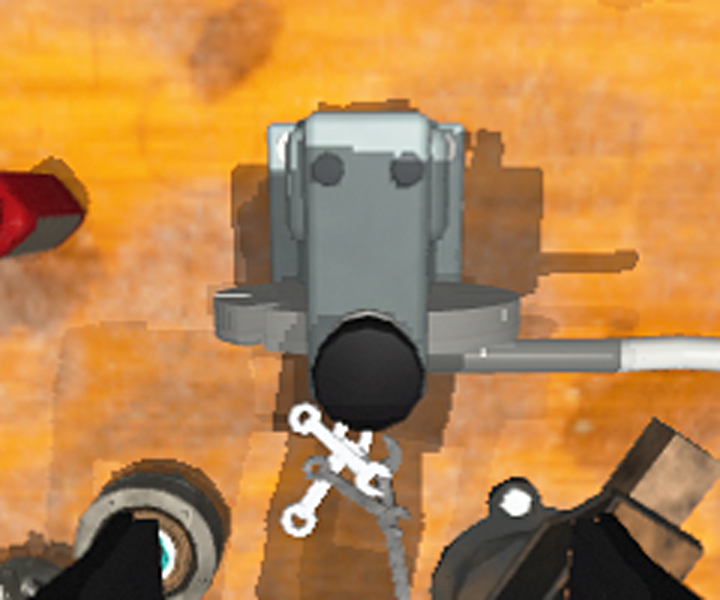

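The knob's top centres at (323,185), within 1.5 px of the prediction. Go down on it and grip.

```bash
python3 -m jog '[15,0,0,0, 15,0,0,0, 0,0,0,0, 0,0,15,0, 0,0,15,0, 0,0,15,0, 0,0,13,0, 0,0,10,0, 0,0,0,0, 0,0,0,0]' -1
python3 -m jog '[0,0,0,0, 0,0,0,0, 0,0,0,0, 0,0,0,0, 0,0,0,0, 0,0,0,0, 0,0,0,0, 0,0,0,0, 0,0,0,0, 0,0,0,0]' 1 50
```

```text
t: 18.05
eef_pos: [0.5693, 0.0259, 0.4717]
ee_rot: [0.0, 1.0, -0.0, 0.001]
ft_force: [0.4, 1.2, -0.5]
finger_gap: 0.0869
grasp_force: 0.0
t: 19.3
eef_pos: [0.5691, 0.0257, 0.4713]
ee_rot: [0.0, 1.0, -0.0, -0.0]
ft_force: [0.6, -0.4, -0.4]
finger_gap: 0.0252
grasp_force: 49.5
```

Gripped at the 25 mm waist. Draw it up.

```bash
python3 -m jog '[0,0,-2,0, 0,0,-2,0, 0,0,-2,0, 0,0,-2,0, 0,0,-2,0, 0,0,-2,0, 0,0,-2,0, 0,0,-2,0, 0,0,-1,0, 0,0,0,0]'
```

```text
t: 20.55
eef_pos: [0.5691, 0.0258, 0.4882]
ee_rot: [0.0, 1.0, -0.0, -0.0]
ft_force: [3.3, -3.4, -11.3]
finger_gap: 0.0252
grasp_force: 50.0
```

```bash
python3 -m jog '[0,0,-0.5,0, 0,0,-0.5,0, 0,0,-0.3,0, 0,0,-0.2,0, 0,0,0,0, 0,0,0,0, 0,0,0,0, 0,0,0,0, 0,0,0,0, 0,0,0,0]'
```

```text
t: 21.8
eef_pos: [0.5691, 0.0258, 0.4894]
ee_rot: [0.0, 1.0, -0.0, -0.0]
ft_force: [3.4, -2.9, -11.5]
finger_gap: 0.0254
grasp_force: 50.0
```

```bash
python3 -m jog '[0,0,-0.3,0, 0,0,-0.3,0, 0,0,-0.2,0, 0,0,0,0, 0,0,0,0, 0,0,0,0, 0,0,0,0, 0,0,0,0, 0,0,0,0, 0,0,0,0]'
python3 - <<'E'
from h import *
im=camera("scene")
cv2.imwrite("pics/g.png",cv2.resize(im[160:280,260:420],(800,600),interpolation=2)[:,:,::-1])
E
```

```text
t: 23.05
eef_pos: [0.5692, 0.0257, 0.4894]
ee_rot: [0.0, 1.0, -0.0, -0.001]
ft_force: [5.3, -4.2, -15.7]
finger_gap: 0.0247
grasp_force: 50.2
```

View pics/g.png

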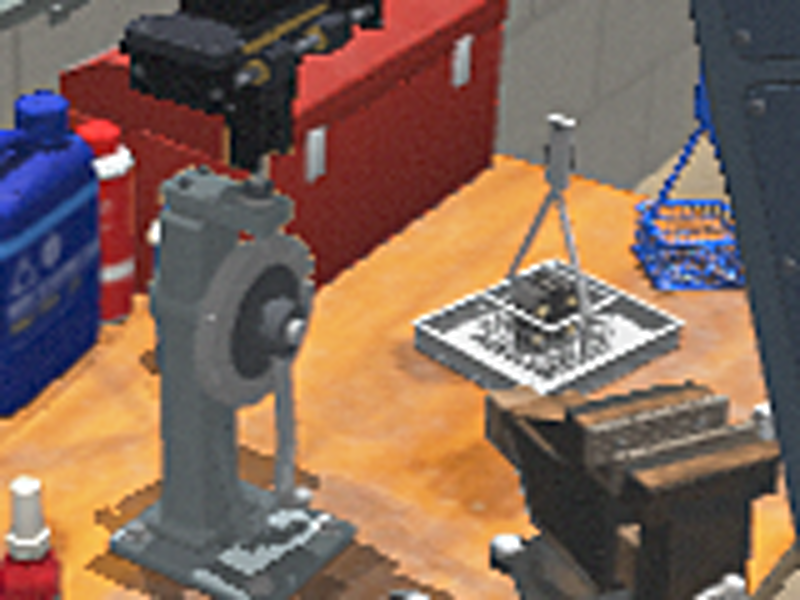

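The arm hangs down (285,430 in the crop) and the basket stands in the tray. The knob is held against its stop: the force rose to 15.7 N without further travel.

```bash
python3 -c "from plant import *;print(close_job())"
```

```text
the job is handed in; nothing more can be done
None
```

I stood the basket upright in the drip tray with the bracket in it, then drew the plunger up to its stop; the empty arm swung down, and I handed the job in at about 23 s with the knob still held up.

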